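# Clamp an injector with the torque-limiting knob

### The job

Swing the clamp arm of the inclined stand all the way over the injector to its stop, then turn the clamp's black wing knob clockwise until its clutch slips and clicks, and stop there: one or two clicks (one every 30 degrees of slipping), never more than three. Let go of the clamp, and leave the spray can, the socket tray and the wrench where they are.

Things in the scene. Friction and masses are not known exactly. Their poses are not given: they have to be found in the camera images.
- stand: clamping stand, fixed to the bench: 200 x 200 mm base, grey feet, blue face plate 200 mm (up the slope) x 210 mm (along y). Origin: centre of the base's underside; z up, its -x is the low front. The face's normal leans 30 degrees from vertical towards the stand's own -x, so a tool square to the face is tilted 30 degrees
- pivot (a point): clamp arm's hinge, fixed on the stand: x up the slope, y along the face (the stand's y), z square out of the face. On the hinge axis (z), 52 mm above the face, level with the arm's underside. The closed arm points along this -x and ends 146 mm from the hinge axis
- injector (a point): middle of the steel injector's axis, 30 mm above the face; axes as the pivot's. It is 28 mm thick, 175 mm long along y, fixed in two V-blocks across the face. Its top is 44 mm above the face; its axis is 75 mm down the slope from the hinge axis
- clamp_arm (a joint): swing of the clamp arm about the pivot's z, rad: 0 is shut against its stop, straight down the slope over the injector; grows (counter-clockwise seen square to the face) as it opens towards the stand's -y side. It starts at 0.7 to 1.1 and stays where it is left. Friction 0.35 N m: about 3 N sideways at the nose moves it
- nose (a point): point in the clamp arm's free end, 130 mm from the hinge axis, mid-thickness. The arm is a dark steel bar 22 mm wide, 18 mm thick (52 to 70 mm above the face), bare from 110 to 146 mm from the hinge axis, where it can be pushed from the side. -x runs along the arm to its end, z square out of the face
- knob_grip (a point): middle of the wing knob's grip, on its axis z (square out of the face), 99 mm above the face, on the arm 75 mm from the hinge axis. The wing is a black upright bar 64 mm long (along this x), 16 mm thick (y), 86 to 110 mm above the face; on a 16 mm neck; a light dash on top marks its +x end
- screw (a joint): turn of the clamp screw in the arm, rad, growing clockwise seen from above the knob. Carried round lightly (0.03 N m) by the knob, it lowers the pressure pad. It starts at 0.4 to 0.9 and stops at 1.2, pad down. Its steel collar under the knob (52 mm diameter, top 74 mm above the face) has a black rib, under the knob's marked end until the clutch slips
- knob (a joint): slip of the clutch: turn of the knob relative to the screw, rad, growing clockwise. It stays 0 until the screw is at its stop; turning on then makes the clutch slip at up to 0.32 N m, with a click (torque dipping to about 0.12 N m) every 0.52 rad. It stays where it is left
- spray_can: loose red can, 60 mm diameter, 170 mm tall, standing on the +y side of the stand; origin under its centre
- socket_tray: loose blue tray 110 x 150 x 30 mm on the bench on the +y side of the stand; origin under its centre
- wrench: loose steel wrench, 190 mm long, lying on the bench on the -y side of the stand; origin under its middle

How it is judged:
On the way, in this order (a step that is already met when the one before it is completed fails the run):
1. the clamp arm is swung over the injector to its stop, the screw not yet run down (value of joint clamp_arm below 0.08 rad and value of joint screw below 1.12 rad and value of joint knob below 0.2 rad), for 0.2 s.
2. the screw is down at its stop and the clutch has slipped through a click (value of joint screw above 1.14 rad and value of joint knob above 0.4 rad), for 0.1 s.
At the end, for the whole second after the job is handed in: The clamp arm is within 0.08 rad of its stop over the injector, the screw within 0.08 rad of its stop at 1.2 rad, and the clutch has slipped between 0.4 rad (the first click) and 1.75 rad (three clicks and a little) (value of joint clamp_arm below 0.08 rad and value of joint screw above 1.12 rad and value of joint knob between 0.4 and 1.75 rad); the robot touches nothing.
It fails at once if the knob is turned on past three clicks (value of joint knob above 1.75 rad).
It fails at once if the spray can is shoved or knocked over (distance of spray_can from where it was at the start of the episode above 0.04 m or angle between spray_can's own z axis and vertical above 0.5 rad).
It fails at once if the socket tray is shoved or knocked over (distance of socket_tray from where it was at the start of the episode above 0.04 m or angle between socket_tray's own z axis and vertical above 0.5 rad).
It fails at once if the wrench is shoved or knocked over (distance of wrench from where it was at the start of the episode above 0.04 m or angle between wrench's own z axis and vertical above 0.5 rad).
It also fails if it takes over 58 s, if anything falls off the work surface, if the arm or the gripper's body presses on something with over 40 N, if the wrist force passes 120 N, or if a joint passes its speed limit or range.

### The arm

A 7-joint arm with a two-finger parallel gripper is mounted at the origin on the work surface. World frame = base frame: x ahead of the robot, y to its left, z up, the work surface at z = 0. Lengths are in m, angles in rad, forces in N, time in s.
With the tool pointing down it reaches from about 0.425 to 0.925 m from the base axis. Payload 6.8 kg.
Tool frame: the origin (TCP) lies on the front face of the gripper's body, between the roots of the fingers; the fingertips stand 73 mm ahead of it and the grasp point (between the pads) lies 54 mm ahead of it; z points along the fingers, y is the line along which they close (so a half turn about z gives the same grasp; the last joint's range is limited). The gripper opens to 85 mm and grips with 20 to 120 N. Pads are 22 mm wide; open, the fingers measure 114 mm over their backs; the gripper's body (76 mm by 85 mm) begins 54 mm behind the grasp point. The pads swing forward as they close: fully open they stand 13 mm farther back than shut.
Start: joints at [1.126, 0.477, 0.022, 1.555, -0.011, 1.109, -0.083], TCP at [0.223, -0.637, 0.304] pointing down, gripper open.
Joint ranges: [-2.96, 2.96], [-0.34, 2.1], [-1.41, 1.46], [0.24, 2.44], [-1.37, 4.51], [0.17, 1.92], [-2.96, 2.96]. Speed limits (rad/s): [2.39, 2.39, 3.14, 3.14, 3.14, 3.14, 3.14].

### API

Orientations are given as a unit quaternion [w, x, y, z].
In Python, from station import bot, optics gives the robot as it stands.
- The arm moves only by the tool drive_tool, never from a script. Its argument "deltas" is a list of rows, each an object with "gripper": the closure in counts, from 0 (fully open) to 255 (shut); "offset": the shift along the tool's x, y, z in units of 1000 mm (1.0 is 1000 mm), a list of three; "angular": the turn, a rotation vector about the tool's x, y, z in units of 45 degrees (1.0 is 45 degrees), a list of three. In form: [{"gripper": gripper, "offset": [dx, dy, dz], "angular": [rx, ry, rz]}, ...]. A call has 1 to 5 rows; each row is the pose to reach, as a shift and turn from the pose commanded when the call began, along the tool's axes at that moment; what a row does not reach only later rows make up. A row lasts 1/10 s, in which the tool goes at most 50 mm and 8.59 degrees, less where a joint would pass 70% of its speed; a pose out of reach is approached as far as the arm can. A call with a number of a shift or a turn outside -1 to 1 is refused whole. A call with a gripper value outside its range is refused whole. The fingers move at their own pace and stop on an object; "grip_force" is the grip in N (left out, the last holds). Time passes only in rows, so rows that repeat a pose let the fingers close. It gives the time, the measured TCP pose, the force, the opening and the grip force at its end, in the units of the state.
- bot.get_obs(): the state, without advancing time (a new reading comes with each control period).
- optics.read_camera(name): name is "scene" or "top" or "wrist"; returns the picture (384x512x3 uint8, blue, green, red); there is no depth.
- optics.camera_model(name): a dict with "fx", "fy", "cx", "cy" (pixels), "cam_to_world" (4x4, takes a point from camera to world coordinates). Camera axes: x right, y up, looking along -z (the intrinsics and any distortion apply to the point x, -y, -z); pixel columns grow to the right and rows downward; lengths in m; the calibration is good to about 2 mm. A picture is of the moment at which its call begins: read the wrist's pose just before it. camera_model takes no time and is no camera call; for the wrist camera it gives the pose at the moment of the call.
- bot.hand_in(): hands the job in; it is judged then, once.
The state is a dict: "t": time; "q": joint angles; "joint_vel": joint speeds; "joint_torque": joint torques, N m; "eef_pos": TCP position; "tool_rot": TCP orientation; "contact_force": force on the tool from outside, world axes, zero at the start; "torque": the same for the moment, N m; "gripper_width": opening from 0.0 (shut) to 1.0 (fully open); "grasp_force": force on a finger pad.
Only numpy, scipy, OpenCV 4.12 (cv2) and the standard library are available. Lean on these libraries where they do the work, as an engineer would, in place of code of your own. Each camera call takes 0.05 s, during which the arm holds its last target. There are 200 camera calls.

## Working session

There is one attempt and no reset: what is moved stays moved. The work goes in short steps, Python scripts to look and compute and a tool call to move; the robot and the scene stay as the last step left them, time stands still between calls to the robot, and variables do not carry over. Pictures are saved under pics/ and viewed, at most 10 in all, crops included, and the job is handed in when it is done.

Besides the shell and the picture viewer there is one more tool, called after "Emit:" as name([rows], argument=value, ...), one row to a line, values as JSON. drive_tool: Moves the arm, as the interface text tells. Its arguments: {"type":"object","properties":{"deltas":{"type":"array"},"grip_force":{"type":"number"}},"required":["deltas"]}

```bash
mkdir -p pics; ls
python3 - <<'E'
from station import bot, optics
import cv2,json
print(bot.get_obs())
for n in("scene","top"):
    cv2.imwrite(f"pics/{n}0.png",optics.read_camera(n)); print(n,optics.camera_model(n))
E
```

```text
pics
{'t': 0.0, 'q': array([ 1.12589233,  0.47778363,  0.02233362,  1.55643845, -0.01154173,
        1.1093245 , -0.08307806]), 'joint_vel': array([ 1.25196708e-03,  1.45924815e-04,  1.66233104e-03, -5.82237224e-04,
       -6.08878346e-04,  9.27127569e-05, -4.56618319e-04]), 'joint_torque': array([-6.35678080e-04, -5.96458375e+01,  1.60796173e+00, -2.81204921e+01,
        1.25232138e-02,  9.45267297e-03, -1.32331607e-05]), 'eef_pos': array([ 0.22292376, -0.63663708,  0.30294201]), 'tool_rot': array([-8.91177797e-04,  9.85850895e-01,  1.67622130e-01, -1.99859302e-04]), 'contact_force': array([-0.45843739, -0.65839852, -0.16663579]), 'torque': array([0.04562692, 0.03665323, 0.05501124]), 'grasp_force': 0.0, 'gripper_width': 1.000830526813463}
scene {'fx': 481.622318203773, 'fy': 481.622318203773, 'cx': 256.45841542549454, 'cy': 186.85639128286883, 'cam_to_world': array([[ 0.20278797, -0.61560393,  0.76151746,  1.50382133],
       [ 0.97916946,  0.11937188, -0.16424834, -0.1621096 ],
       [ 0.01020815,  0.77896223,  0.62698775,  0.86154224],
       [ 0.        ,  0.        ,  0.        ,  1.        ]])}
top {'fx': 472.5258618788883, 'fy': 472.5258618788883, 'cx': 257.2876388627818, 'cy': 192.3673764678675, 'cam_to_world': array([[-8.59516659e-03,  9.96533514e-01, -8.27470780e-02,
         5.17528724e-01],
       [-9.99962375e-01, -8.46879456e-03,  1.87807963e-03,
         4.70370915e-02],
       [ 1.17080129e-03,  8.27601071e-02,  9.96568810e-01,
         1.20293619e+00],
       [ 0.00000000e+00,  0.00000000e+00,  0.00000000e+00,
         1.00000000e+00]])}
```

View pics/scene0.png

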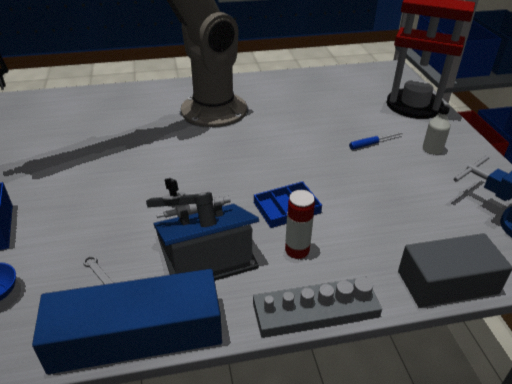

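View pics/top0.png

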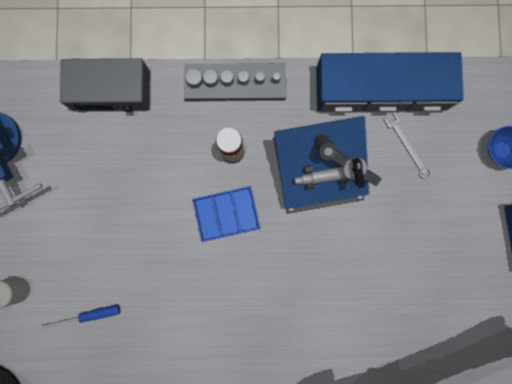

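The top view shows the stand at about (322,165) px. The can is at (230,145), the tray at (226,213) and the wrench at (408,146). I'll enlarge both views for measuring.

Run:
```python
import cv2
a=cv2.imread("pics/top0.png")[110:220,265:390]; b=cv2.imread("pics/scene0.png")[170:285,140:270]
def f(i): return cv2.convertScaleAbs(cv2.resize(i,None,fx=6,fy=5.2 if 0 else 5.2 if 0 else 6/1.2,interpolation=3),alpha=1.6,beta=15)
for n,i,s in(("a",a,5),("b",b,5)):
    cv2.imwrite(f"pics/{n}1.png",cv2.convertScaleAbs(cv2.resize(i,None,fx=s,fy=s,interpolation=cv2.INTER_CUBIC),alpha=1.7,beta=20))
```

```text
(no output)
```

View pics/a1.png

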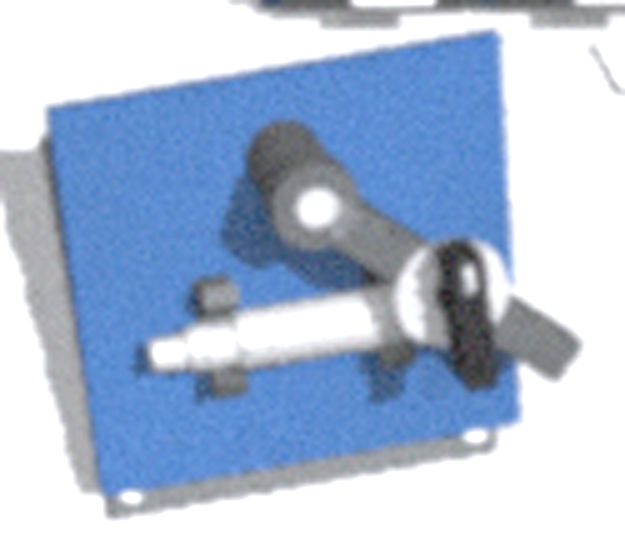

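View pics/b1.png

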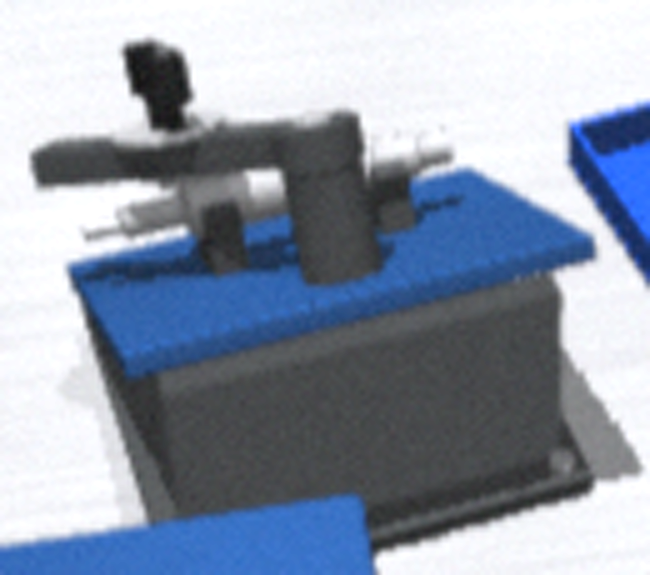

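```bash
cat > fit.py <<'E'
from station import bot, optics
import numpy as np
from scipy.optimize import least_squares
from scipy.spatial.transform import Rotation as R
M={n:optics.camera_model(n) for n in("scene","top")}
def proj(m,p):
    T=m["cam_to_world"]; c=(p-T[:3,3])@T[:3,:3]
    return np.array([m["cx"]+m["fx"]*c[0]/-c[2], m["cy"]-m["fy"]*c[1]/-c[2]])
def RS(yaw): return R.from_euler("z",yaw)*R.from_euler("y",-np.pi/6)   # face axes: x up slope, z normal
def W(p,f): return p[:3]+RS(p[3]).apply(f)   # p[:3]=face centre
def arm(p,r,w,h,a=None):
    a=p[6] if a is None else a
    return W(p,[p[4]-r*np.cos(a)-w*np.sin(a)*-1*-1, p[5]-r*np.sin(a)+w*np.cos(a),h])
A=lambda x,y:np.array([(x+.5)/5-.5+265,(y+.5)/5-.5+110]); B=lambda x,y:np.array([(x+.5)/5-.5+140,(y+.5)/5-.5+170])
u,v=.1,.105
face=[("top",A(48,107),u,v),("top",A(498,32),u,-v),("top",A(522,422),-u,-v),("top",A(101,491),-u,v),
 ("scene",B(126,360),u,-v),("scene",B(595,243),u,v),("scene",B(472,170),-u,v),("scene",B(70,268),-u,-v)]
armp=[("top",A(583,345),.146,.011,.070),("top",A(556,380),.146,-.011,.070),("top",A(317,208),0,0,.072)]
def res(p):
    r=[proj(M[n],W(p,[a,b,0]))-x for n,x,a,b in face]
    r+=[proj(M[n],arm(p,rr,w,h))-x for n,x,rr,w,h in armp]
    return np.concatenate(r)
if __name__=="__main__":
    for s in(1,-1):
        ar=[(n,x,rr,w*s,h) for n,x,rr,w,h in armp]; o=armp; armp=ar
        f=least_squares(res,[.6,-.1,.13,.15,.03,0,.9],loss="soft_l1"); armp=o
        print(s,f.cost,f.x.round(4)); print(f.fun.reshape(-1,2).round(1).tolist())
    p=f.x; np.save("p.npy",p)
    # knob: bar top ends at h=.110
    c=arm(p,.075,0,.110)
    print("knob centre top px",((proj(M["top"],c)-[265,110])*5+2).round(), "scene",((proj(M["scene"],c)-[140,170])*5+2).round())
    for d in range(0,360,30):
        e=W(p,[p[4]-.075*np.cos(p[6])+.032*np.cos(np.radians(d)),p[5]-.075*np.sin(p[6])+.032*np.sin(np.radians(d)),.110])
        print(d,((proj(M["top"],e)-[265,110])*5+2).round(),((proj(M["scene"],e)-[140,170])*5+2).round())
    print("inj +y end",((proj(M["top"],W(p,[p[4]-.075,p[5]+.0875,.03]))-[265,110])*5+2).round())
E
python3 fit.py
```

```text
1 24.20921787264638 [ 0.6757 -0.11    0.0982  0.1613  0.0579 -0.0011  0.9005]
[[-0.9, -0.0], [0.2, -0.4], [-0.6, -0.0], [-0.7, 0.7], [-1.1, 0.2], [0.0, -0.3], [-0.1, 0.3], [-0.7, 0.1], [-3.2, 5.1], [7.9, -9.8], [-0.0, 0.0]]
-1 2.1484037797422095 [ 6.757e-01 -1.100e-01  9.820e-02  1.615e-01  5.850e-02 -6.000e-04
  8.490e-01]
[[-0.9, -0.0], [0.2, -0.4], [-0.6, -0.0], [-0.7, 0.7], [-1.1, 0.2], [0.0, -0.3], [-0.1, 0.3], [-0.7, 0.1], [0.5, -0.2], [-0.2, 0.5], [-0.3, -0.2]]
knob centre top px [474. 323.] scene [150.  54.]
0 [470. 254.] [160.  62.]
30 [433. 270.] [195.  53.]
60 [408. 300.] [216.  44.]
90 [400. 335.] [220.  39.]
120 [413. 367.] [204.  37.]
150 [441. 387.] [175.  40.]
180 [478. 390.] [139.  46.]
210 [514. 375.] [106.  55.]
240 [539. 346.] [84. 63.]
270 [547. 310.] [78. 69.]
300 [536. 278.] [92. 71.]
330 [507. 257.] [122.  68.]
inj +y end [123. 358.]
```

The fit is consistent: residuals are ≤1 px, the arm sits at 0.849 rad and the face tilt agrees. Next is a move helper and the approach to the arm's open side.

```bash
cat > go.py <<'E'
from fit import *
p=np.load("p.npy")
def pose(r,s,h,a,turn=None):
    """TCP target: r along arm, s to its open side, h above face (TCP), tool x = -open side at angle a (or turn)"""
    d=np.array([-np.cos(a),-np.sin(a)]); o=np.array([np.sin(a),-np.cos(a)])
    q=p[4:6]+r*d+s*o
    return W(p,[q[0],q[1],h]), rot(a if turn is None else turn)
def rot(th):  # tool y at face angle th, z into the face
    y=np.array([np.cos(th),np.sin(th),0]); z=np.array([0,0,-1.]); x=np.cross(y,z)
    return RS(p[3])*R.from_matrix(np.stack([x,y,z],1))
def cur():
    o=bot.get_obs(); q=o["tool_rot"]; return o["eef_pos"],R.from_quat([q[1],q[2],q[3],q[0]]),o
def delta(T,c=None):
    P,Q=c or cur()[:2]
    print("off",Q.inv().apply(T[0]-P).round(4).tolist(),"ang",((Q.inv()*T[1]).as_rotvec()/(np.pi/4)).round(3).tolist())
E
python3 - <<'E'
from go import *
T=pose(.128,.06,.22,.849); print(T[0]); delta(T); delta(pose(.128,.045,.129,.849),T)
E
```

```text
[ 0.60529765 -0.25966393  0.29817622]
off [0.4855, -0.2295, 0.0052] ang [-0.797, 0.221, -2.779]
off [0.015, -0.0, 0.091] ang [0.0, 0.0, 0.0]
```

Emit:
drive_tool([
  {"gripper": 255,"offset": [0.046,-0.022,0],"angular": [-0.05,0.015,-0.18]},
  {"gripper": 255,"offset": [0.092,-0.044,0],"angular": [-0.1,0.03,-0.36]},
  {"gripper": 255,"offset": [0.138,-0.066,0],"angular": [-0.15,0.045,-0.54]},
  {"gripper": 255,"offset": [0.184,-0.088,0],"angular": [-0.2,0.06,-0.72]},
  {"gripper": 255,"offset": [0.23,-0.11,0],"angular": [-0.25,0.07,-0.9]},
], grip_force=40)

```text
t: 0.6
eef_pos: [0.4013, -0.4589, 0.3037]
tool_rot: [0.091, 0.861, 0.499, 0.043]
contact_force: [1.1, 0.1, -0.6]
gripper_width: 0.143
grasp_force: 0.0
```

Run:
```python
from go import *
delta(pose(.128,.06,.22,.849)); print(cur()[2]["q"].round(2),cur()[0])
```

```text
off [0.2744, 0.0762, 0.0164] ang [-0.542, 0.144, -1.873]
[ 0.95  0.31 -0.22  1.83  0.05  0.82  0.19] [ 0.40126644 -0.45889756  0.30372444]
```

Emit:
drive_tool([
  {"gripper": 255,"offset": [0.046,0.012,0],"angular": [-0.05,0.015,-0.18]},
  {"gripper": 255,"offset": [0.092,0.024,0],"angular": [-0.1,0.03,-0.36]},
  {"gripper": 255,"offset": [0.138,0.036,0],"angular": [-0.15,0.045,-0.54]},
  {"gripper": 255,"offset": [0.184,0.048,0],"angular": [-0.2,0.06,-0.72]},
  {"gripper": 255,"offset": [0.23,0.06,0.01],"angular": [-0.26,0.07,-0.9]},
])

```text
t: 1.1
eef_pos: [0.57, -0.291, 0.3035]
tool_rot: [0.173, 0.62, 0.761, 0.082]
contact_force: [-0.1, -1.0, -0.2]
gripper_width: -0.002
grasp_force: 0.0
```

Run:
```python
from go import *
delta(pose(.128,.06,.22,.849)); print(cur()[2]["q"].round(2),cur()[0])
```

```text
off [0.0253, 0.0374, 0.015] ang [-0.28, 0.077, -0.973]
[ 0.76  0.32 -0.44  1.86  0.16  0.61  0.46] [ 0.5699557  -0.291031    0.30351621]
```

Emit:
drive_tool([
  {"gripper": 255,"offset": [0.01,0.02,0.01],"angular": [-0.05,0.015,-0.18]},
  {"gripper": 255,"offset": [0.015,0.03,0.01],"angular": [-0.1,0.03,-0.36]},
  {"gripper": 255,"offset": [0.02,0.03,0.012],"angular": [-0.15,0.045,-0.54]},
  {"gripper": 255,"offset": [0.02,0.03,0.012],"angular": [-0.2,0.06,-0.72]},
  {"gripper": 255,"offset": [0.02,0.032,0.014],"angular": [-0.26,0.07,-0.9]},
])

```text
t: 1.6
eef_pos: [0.5992, -0.2669, 0.2967]
tool_rot: [0.23, 0.295, 0.921, 0.109]
contact_force: [-0.5, -0.4, -0.9]
gripper_width: -0.004
grasp_force: 0.0
```

Emit:
drive_tool([
  {"gripper": 255,"offset": [0,0,0],"angular": [0,0,0]},
  {"gripper": 255,"offset": [0,0,0],"angular": [0,0,0]},
])

```text
t: 1.8
eef_pos: [0.599, -0.268, 0.2963]
tool_rot: [0.229, 0.301, 0.919, 0.109]
contact_force: [0.3, 0.3, -0.2]
gripper_width: 0.001
grasp_force: 0.0
```

Run:
```python
from go import *
delta(pose(.128,.06,.129,.849)); print(cur()[2]["q"].round(2),cur()[0])
import cv2
m=optics.camera_model("wrist"); cv2.imwrite("pics/w1.png",optics.read_camera("wrist"))
np.save("w1m.npy",m["cam_to_world"]); print(m["fx"],m["cx"],m["cy"])
for n,f in(("knob",arm(p,.075,0,.11)),("nose",arm(p,.146,0,.07)),("hinge",arm(p,0,0,.072))): print(n,proj(m,f).round())
```

```text
off [0.0002, 0.0121, 0.093] ang [-0.024, 0.004, -0.088]
[ 1.04  0.43 -0.78  1.85  0.11  0.52  1.23] [ 0.59899181 -0.2679609   0.29631136]
271.52011165509873 254.51160030976692 192.70628119453548
knob [348. 128.]
nose [242. 131.]
hinge [430. 118.]
```

View pics/w1.png

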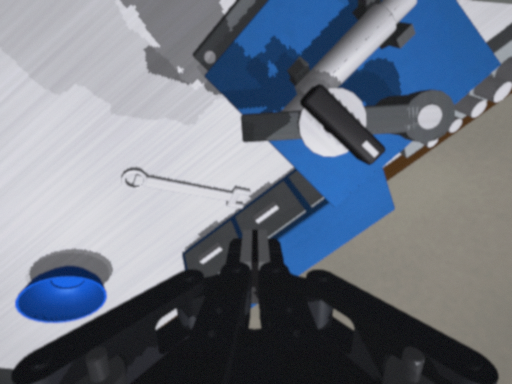

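The wrist view agrees with the model to within about 5 px: nose (242,128), knob (343,124), hinge (431,114). The marked knob end is at (375,155). Now I'll descend beside the nose.

Emit:
drive_tool([
  {"gripper": 255,"offset": [0,0.006,0.03],"angular": [-0.012,0,-0.05]},
  {"gripper": 255,"offset": [0,0.012,0.06],"angular": [-0.024,0,-0.09]},
  {"gripper": 255,"offset": [0,0.012,0.085],"angular": [-0.024,0,-0.09]},
  {"gripper": 255,"offset": [0,0.012,0.093],"angular": [-0.024,0.004,-0.09]},
  {"gripper": 255,"offset": [0,0.012,0.093],"angular": [-0.024,0.004,-0.09]},
])

```text
t: 2.35
eef_pos: [0.651, -0.2508, 0.2192]
tool_rot: [0.234, 0.264, 0.929, 0.11]
contact_force: [-0.2, -0.1, 0.3]
gripper_width: 0.0
grasp_force: 0.0
```

Run:
```python
from go import *
m=optics.camera_model("wrist"); m["cam_to_world"]=np.load("w1m.npy")
c=p[4:6]-.075*np.array([np.cos(p[6]),np.sin(p[6])])
for d in range(-20,30,5):
    e=[proj(m,W(p,[c[0]+s*.032*np.cos(np.radians(d)),c[1]+s*.032*np.sin(np.radians(d)),.11])) for s in(1,-1)]
    print(d,e[0].round(),e[1].round(), np.degrees(np.arctan2(*(e[0]-e[1])[::-1])).round(1))
print("obs",np.degrees(np.arctan2(155-95,376-313)))
c0=cur()[:2]
for a,s in((.849,.03),(.849,.022),(.7,.022)): delta(pose(.128,s,.129,a),c0)
# arc steps relative to a pose on the arc
for da in (.1,.2,.3,.4): print(da,end=" "); delta(pose(.128,.022,.129,.8-da),pose(.128,.022,.129,.8))
```

```text
-20 [363. 172.] [330.  80.] 70.0
-15 [367. 170.] [326.  82.] 64.7
-10 [371. 168.] [322.  85.] 59.3
-5 [375. 165.] [318.  88.] 53.8
0 [378. 163.] [315.  91.] 48.3
5 [381. 160.] [311.  95.] 42.8
10 [384. 156.] [309.  98.] 37.3
15 [387. 153.] [306. 102.] 31.7
20 [390. 149.] [304. 107.] 26.3
25 [392. 145.] [302. 111.] 20.8
obs 43.60281897270362
off [0.0297, -0.0014, -0.0006] ang [0.001, -0.002, 0.009]
off [0.0377, -0.0013, -0.0006] ang [0.001, -0.002, 0.009]
off [0.057, -0.003, -0.0006] ang [0.001, -0.002, 0.199]
0.1 off [0.0129, -0.0016, 0.0] ang [-0.0, -0.0, 0.127]
0.2 off [0.0259, -0.0018, 0.0] ang [0.0, 0.0, 0.255]
0.3 off [0.0388, -0.0008, 0.0] ang [0.0, 0.0, 0.382]
0.4 off [0.0516, 0.0015, 0.0] ang [0.0, 0.0, 0.509]
```

Emit:
drive_tool([
  {"gripper": 255,"offset": [0.01,0,0],"angular": [0,0,0]},
  {"gripper": 255,"offset": [0.02,0,0],"angular": [0,0,0]},
  {"gripper": 255,"offset": [0.03,-0.001,0],"angular": [0,0,0]},
  {"gripper": 255,"offset": [0.034,-0.001,0],"angular": [0,0,0]},
  {"gripper": 255,"offset": [0.037,-0.001,0],"angular": [0,0,0]},
])

```text
t: 2.85
eef_pos: [0.6219, -0.2327, 0.2057]
tool_rot: [0.235, 0.264, 0.929, 0.11]
contact_force: [0.1, -0.0, 0.5]
gripper_width: -0.0
grasp_force: 0.0
```

Emit:
drive_tool([
  {"gripper": 255,"offset": [0.006,-0.001,0],"angular": [0,0,0.06]},
  {"gripper": 255,"offset": [0.013,-0.0015,0],"angular": [0,0,0.127]},
  {"gripper": 255,"offset": [0.02,-0.0018,0],"angular": [0,0,0.19]},
  {"gripper": 255,"offset": [0.026,-0.0018,0],"angular": [0,0,0.255]},
  {"gripper": 255,"offset": [0.032,-0.0015,0],"angular": [0,0,0.318]},
])

```text
t: 3.35
eef_pos: [0.5983, -0.2177, 0.1937]
tool_rot: [0.22, 0.379, 0.888, 0.138]
contact_force: [0.2, -2.2, 0.6]
gripper_width: -0.001
grasp_force: 0.9
```

Run:
```python
from go import *
P,Q,o=cur(); f=RS(p[3]).inv().apply(o["contact_force"]-0); print("force face",f.round(1))
c0=(P,Q)
for a in(.4,.2,.1,.03): delta(pose(.128,.022,.129,a),c0)
```

```text
force face [ 0.2 -2.2  0.5]
off [0.0289, -0.0012, 0.0005] ang [0.002, 0.004, 0.26]
off [0.0546, 0.0022, 0.0004] ang [0.002, 0.004, 0.514]
off [0.067, 0.0059, 0.0004] ang [0.003, 0.003, 0.642]
off [0.0755, 0.0091, 0.0004] ang [0.003, 0.003, 0.731]
```

In contact, with about 2 N. Continuing the arc.

Emit:
drive_tool([
  {"gripper": 255,"offset": [0.01,-0.001,0],"angular": [0,0,0.09]},
  {"gripper": 255,"offset": [0.02,-0.001,0],"angular": [0,0,0.18]},
  {"gripper": 255,"offset": [0.029,-0.001,0],"angular": [0,0,0.26]},
  {"gripper": 255,"offset": [0.038,0,0],"angular": [0,0,0.34]},
  {"gripper": 255,"offset": [0.046,0.001,0],"angular": [0,0,0.43]},
])

```text
t: 3.85
eef_pos: [0.5701, -0.1835, 0.1807]
tool_rot: [0.194, 0.523, 0.812, 0.173]
contact_force: [0.5, -2.4, 0.4]
gripper_width: -0.002
grasp_force: 1.3
```

Run:
```python
from go import *
P,Q,o=cur(); f=RS(p[3]).inv().apply(o["contact_force"]-0); print("force face",f.round(1))
c0=(P,Q)
for a in(.2,.1,.03,0): delta(pose(.128,.022,.129,a),c0)
```

```text
force face [ 0.3 -2.4  0.3]
off [0.0085, -0.0012, 0.0005] ang [0.002, 0.003, 0.083]
off [0.0215, -0.0019, 0.0005] ang [0.002, 0.003, 0.21]
off [0.0306, -0.0016, 0.0005] ang [0.002, 0.003, 0.299]
off [0.0345, -0.0013, 0.0004] ang [0.003, 0.003, 0.337]
```

Emit:
drive_tool([
  {"gripper": 255,"offset": [0.006,-0.001,0],"angular": [0,0,0.06]},
  {"gripper": 255,"offset": [0.012,-0.0015,0],"angular": [0,0,0.12]},
  {"gripper": 255,"offset": [0.017,-0.0018,0],"angular": [0,0,0.17]},
  {"gripper": 255,"offset": [0.021,-0.0019,0],"angular": [0,0,0.21]},
  {"gripper": 255,"offset": [0.024,-0.0018,0],"angular": [0,0,0.24]},
])

```text
t: 4.35
eef_pos: [0.5598, -0.1623, 0.1768]
tool_rot: [0.176, 0.597, 0.759, 0.191]
contact_force: [-0.1, -2.8, 0.9]
gripper_width: 0.001
grasp_force: 1.4
```

Emit:
drive_tool([
  {"gripper": 255,"offset": [0.003,0,0],"angular": [0,0,0.03]},
  {"gripper": 255,"offset": [0.005,0,0],"angular": [0,0,0.05]},
  {"gripper": 255,"offset": [0.007,0,0],"angular": [0,0,0.07]},
])

```text
t: 4.65
eef_pos: [0.5577, -0.1558, 0.1761]
tool_rot: [0.171, 0.617, 0.743, 0.195]
contact_force: [-1.8, -3.3, 0.5]
gripper_width: -0.001
grasp_force: 1.5
```

Run:
```python
from go import *
P,Q,o=cur(); f=RS(p[3]).inv().apply(o["contact_force"]-0); print("force face",f.round(1))
c0=(P,Q)
for a in(.1,.03,0): delta(pose(.128,.022,.129,a),c0)
```

```text
force face [-1.8 -3.   1.6]
off [-0.0092, 0.0014, 0.0004] ang [0.001, 0.002, -0.098]
off [-0.0003, -0.0005, 0.0004] ang [0.001, 0.002, -0.009]
off [0.0036, -0.0011, 0.0004] ang [0.001, 0.002, 0.03]
```

Emit:
drive_tool([
  {"gripper": 255,"offset": [0.0015,0,0],"angular": [0,0,0.01]},
  {"gripper": 255,"offset": [0.003,0,0],"angular": [0,0,0.02]},
  {"gripper": 255,"offset": [0.004,0,0],"angular": [0,0,0.03]},
])

```text
t: 4.95
eef_pos: [0.557, -0.1534, 0.1759]
tool_rot: [0.169, 0.626, 0.735, 0.196]
contact_force: [1.3, -10.4, -1.9]
gripper_width: 0.001
grasp_force: 5.2
```

Emit:
drive_tool([
  {"gripper": 255,"offset": [0.001,0,0],"angular": [0,0,0]},
  {"gripper": 255,"offset": [0.002,0,0],"angular": [0,0,0]},
])

```text
t: 5.15
eef_pos: [0.557, -0.1532, 0.176]
tool_rot: [0.17, 0.627, 0.735, 0.196]
contact_force: [4.1, -14.5, -4.7]
gripper_width: -0.002
grasp_force: 7.4
```

The arm is at its stop (14 N, angle about 0). Backing off and rising over the knob.

Emit:
drive_tool([
  {"gripper": 255,"offset": [-0.02,0,0],"angular": [0,0,0]},
  {"gripper": 255,"offset": [-0.025,0,-0.03],"angular": [0,0,-0.19]},
  {"gripper": 200,"offset": [-0.02,0,-0.07],"angular": [0,0,-0.38]},
  {"gripper": 100,"offset": [0,0.02,-0.1],"angular": [0,0,-0.57]},
  {"gripper": 0,"offset": [0.01,0.04,-0.11],"angular": [0,0,-0.76]},
])

```text
t: 5.65
eef_pos: [0.5346, -0.1411, 0.2937]
tool_rot: [0.22, 0.382, 0.887, 0.139]
contact_force: [-0.0, -0.6, 0.0]
gripper_width: 0.509
grasp_force: 0.0
```

Emit:
drive_tool([
  {"gripper": 0,"offset": [0,0,0],"angular": [0,0,-0.13]},
  {"gripper": 0,"offset": [0,0,0],"angular": [0,0,-0.26]},
  {"gripper": 0,"offset": [0,0,0],"angular": [0,0,-0.26]},
])

```text
t: 5.95
eef_pos: [0.5352, -0.1413, 0.2915]
tool_rot: [0.232, 0.291, 0.921, 0.118]
contact_force: [0.3, -0.1, -0.0]
gripper_width: 0.993
grasp_force: 0.0
```

Run:
```python
from go import *
P,Q,o=cur()
delta(pose(.075,0,.20,0,.80)); delta(pose(.075,0,.153,0,.80))
import cv2
m=optics.camera_model("wrist"); im=optics.read_camera("wrist")
np.save("w2m.npy",m["cam_to_world"])
for n,f in(("knob",arm(p,.075,0,.11,0)),("nose",arm(p,.146,0,.07,0)),("hinge",arm(p,0,0,.072,0))): print(n,proj(m,f).round())
cv2.imwrite("pics/w2.png",im)
```

```text
off [-0.0027, 0.0133, 0.0393] ang [0.003, 0.001, -0.005]
off [-0.0027, 0.0132, 0.0863] ang [0.003, 0.001, -0.005]
knob [270. 213.]
nose [212. 142.]
hinge [321. 250.]
```

View pics/w2.png

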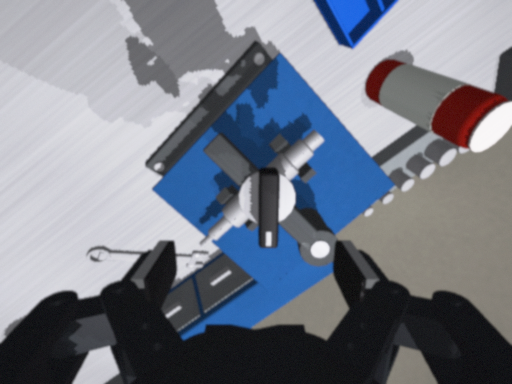

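Run:
```python
from go import *
import cv2
m=optics.camera_model("wrist"); m["cam_to_world"]=np.load("w2m.npy")
im=cv2.imread("pics/w2.png").max(2)
for y in list(range(160,182,2))+list(range(236,256,2)): print(y,im[y,256:284:2])
c=p[4:6]-[.075,0]
for d in(-44,-46):
  for h in(.086,.110):
    print(d,h,[proj(m,W(p,[c[0]+s*.032*np.cos(np.radians(d))+t*.008*np.sin(np.radians(d)),c[1]+s*.032*np.sin(np.radians(d))-t*.008*np.cos(np.radians(d)),h])).round(1).tolist() for s in(1,-1) for t in(1,-1)])
```

```text
160 [ 90  88  87  85  88  88  87  86  83  77  78  78  84 109]
162 [ 89  90  89  87  89  88  86  82  75  75  80  83  91 124]
164 [ 86  88  89  91  87  86  80  74  76  78  82  87  95 130]
166 [ 70  84  83  77  80  73  67  68  70  73  84  94  99 120]
168 [ 47  64  57  39  32  30  32  35  31  31  65  94 102 114]
170 [ 46  38  20  20  11  19  21  20  13  17  30  82 106 115]
172 [ 75  64  23  14  18  21  14  18  15  17  20  68 110 117]
174 [ 99  80  28  25  32  32  31  37  30  32  26  75 153 136]
176 [104  81  31  42  46  47  51  52  56  57  52  67 196 214]
178 [106  81  34  45  53  56  57  59  60  63  61  67 201 229]
180 [106  80  32  44  53  54  57  57  62  64  61  68 205 230]
236 [179 114  39  53  74 192 238 225 107  78  61 137 178 182]
238 [178 118  40  54  73 195 238 224 104  77  61 134 179 180]
240 [176 117  43  56  74 195 237 223 103  77  62 136 178 183]
242 [176 119  39  52  74 199 238 222  95  80  65 150 180 184]
244 [177 128  45  53  78 203 231 213  94  76  66 156 182 180]
246 [178 161  87  63  75 133 148 135  84  79  98 166 179 180]
248 [177 174 159 147 148 150 150 151 150 149 162 177 180 179]
250 [178 177 179 178 177 179 179 180 179 180 178 176 178 179]
252 [178 179 178 180 181 179 179 179 180 178 178 177 178 181]
254 [179 178 181 180 180 179 181 181 180 181 179 180 178 180]
-44 0.086 [[259.5, 236.7], [277.2, 236.6], [259.4, 167.1], [278.5, 167.0]]
-44 0.11 [[260.1, 249.8], [279.6, 249.7], [260.0, 173.6], [281.3, 173.5]]
-46 0.086 [[258.3, 236.4], [275.9, 236.8], [260.7, 166.8], [279.8, 167.3]]
-46 0.11 [[258.7, 249.5], [278.2, 250.0], [261.5, 173.3], [282.8, 173.8]]
```

The model and the image agree to 1 px: bar top x 261–278, y 175–247. Descending to grasp.

Emit:
drive_tool([
  {"gripper": 0,"offset": [-0.003,0.013,0.02],"angular": [0,0,0]},
  {"gripper": 0,"offset": [-0.003,0.013,0.04],"angular": [0,0,0]},
  {"gripper": 0,"offset": [-0.003,0.013,0.06],"angular": [0,0,0]},
  {"gripper": 0,"offset": [-0.003,0.013,0.078],"angular": [0,0,0]},
  {"gripper": 0,"offset": [-0.003,0.013,0.086],"angular": [0,0,0]},
])

```text
t: 6.5
eef_pos: [0.5861, -0.1255, 0.2212]
tool_rot: [0.23, 0.293, 0.92, 0.118]
contact_force: [0.3, 0.1, 0.7]
gripper_width: 1.001
grasp_force: 0.0
```

Emit:
drive_tool([
  {"gripper": 0,"offset": [0,0,0],"angular": [0,0,0]},
])

```text
t: 6.6
eef_pos: [0.586, -0.1255, 0.2217]
tool_rot: [0.231, 0.292, 0.921, 0.118]
contact_force: [0.4, -0.7, -0.3]
gripper_width: 1.003
grasp_force: 0.0
```

Run:
```python
from go import *
delta(pose(.075,0,.153,0,.80)); print(cur()[2]["q"].round(2))
```

```text
off [-0.0003, 0.0005, -0.0005] ang [0.001, -0.001, -0.008]
[ 1.01  0.53 -1.04  2.06  0.87  0.38  0.37]
```

Emit:
drive_tool([
  {"gripper": 220,"offset": [0,0,0],"angular": [0,0,0]},
  {"gripper": 220,"offset": [0,0,0],"angular": [0,0,0]},
  {"gripper": 220,"offset": [0,0,0],"angular": [0,0,0]},
  {"gripper": 220,"offset": [0,0,0],"angular": [0,0,0]},
  {"gripper": 220,"offset": [0,0,0],"angular": [0,0,0]},
], grip_force=40)

```text
t: 7.1
eef_pos: [0.5855, -0.1272, 0.2224]
tool_rot: [0.231, 0.293, 0.921, 0.116]
contact_force: [-7.2, 1.1, 13.2]
gripper_width: 0.182
grasp_force: 43.2
```

Emit:
drive_tool([
  {"gripper": 255,"offset": [0,0,0],"angular": [0,0,0]},
  {"gripper": 255,"offset": [0,0,0],"angular": [0,0,0]},
  {"gripper": 255,"offset": [0,0,0],"angular": [0,0,0]},
], grip_force=40)

```text
t: 7.4
eef_pos: [0.5855, -0.1271, 0.2225]
tool_rot: [0.231, 0.293, 0.92, 0.116]
contact_force: [-6.1, -2.6, 6.8]
gripper_width: 0.177
grasp_force: 42.4
```

```bash
cat > st.py <<'E'
from go import *
P,Q,o=cur(); rs=RS(p[3]).inv()
y=rs.apply(Q.apply([0,1,0])); print("yang %.3f"%np.arctan2(y[1],y[0]),"F",rs.apply(o["contact_force"]).round(1),"M",rs.apply(o["torque"]).round(2),o["torque"].round(2),"q",o["q"].round(2),"w",round(o["gripper_width"],3))
delta(pose(.075,0,.153,0,np.arctan2(y[1],y[0])))
E
python3 st.py
```

```text
yang 0.794 F [-2.2 -1.6  9.1] M [-0.16  0.98 -0.01] [-0.29  0.94 -0.09] q [ 1.01  0.53 -1.04  2.06  0.87  0.39  0.37] w 0.177
off [0.0006, 0.0018, 0.0006] ang [-0.001, 0.001, 0.0]
```

The grip holds (15 mm opening, 42 N). First relieve the lateral offset, then turn in small steps while watching the torque.

Emit:
drive_tool([
  {"gripper": 255,"offset": [0,-0.0017,-0.001],"angular": [0,0,0.03]},
  {"gripper": 255,"offset": [0,-0.0017,-0.001],"angular": [0,0,0.1]},
  {"gripper": 255,"offset": [0,-0.0017,-0.001],"angular": [0,0,0.18]},
  {"gripper": 255,"offset": [0,-0.0017,-0.001],"angular": [0,0,0.26]},
])

```text
t: 7.8
eef_pos: [0.5851, -0.1275, 0.2226]
tool_rot: [0.218, 0.386, 0.885, 0.141]
contact_force: [7.9, 0.7, -7.8]
gripper_width: 0.181
grasp_force: 41.5
```

```bash
python3 st.py
```

```text
yang 0.587 F [  2.9  -0.6 -10.8] M [-0.09  0.01 -0.01] [-0.07  0.   -0.05] q [ 0.99  0.51 -1.    2.06  0.81  0.36  0.21] w 0.181
off [0.001, 0.0021, 0.0009] ang [0.003, 0.0, -0.0]
```

Emit:
drive_tool([
  {"gripper": 255,"offset": [0,0,0.0005],"angular": [0,0,0.06]},
  {"gripper": 255,"offset": [0,0,0.0005],"angular": [0,0,0.13]},
  {"gripper": 255,"offset": [0,0,0.0005],"angular": [0,0,0.19]},
])

```text
t: 8.1
eef_pos: [0.5851, -0.1276, 0.2224]
tool_rot: [0.207, 0.451, 0.854, 0.157]
contact_force: [1.7, -0.2, -1.5]
gripper_width: 0.182
grasp_force: 42.9
```

```bash
python3 st.py
```

```text
yang 0.438 F [ 0.7 -0.4 -2.1] M [-0.05  0.37  0.05] [-0.12  0.36  0.02] q [ 0.96  0.49 -0.96  2.06  0.76  0.34  0.1 ] w 0.182
off [0.0014, 0.002, 0.0007] ang [0.002, 0.0, -0.0]
```

Emit:
drive_tool([
  {"gripper": 255,"offset": [0,0,0],"angular": [0,0,0.05]},
  {"gripper": 255,"offset": [0,0,0],"angular": [0,0,0.1]},
])

```text
t: 8.3
eef_pos: [0.5851, -0.1275, 0.2224]
tool_rot: [0.201, 0.484, 0.836, 0.165]
contact_force: [0.4, -1.1, -0.7]
gripper_width: 0.18
grasp_force: 42.9
```

```bash
python3 st.py
```

```text
yang 0.360 F [-0.1 -1.2 -0.7] M [0.   0.29 0.16] [-0.12  0.28  0.14] q [ 0.95  0.49 -0.94  2.06  0.74  0.34  0.04] w 0.18
off [0.0015, 0.002, 0.0007] ang [0.002, 0.0, -0.0]
```

Emit:
drive_tool([
  {"gripper": 255,"offset": [0,0,0],"angular": [0,0,0.05]},
  {"gripper": 255,"offset": [0,0,0],"angular": [0,0,0.1]},
])

```text
t: 8.5
eef_pos: [0.5851, -0.1276, 0.2224]
tool_rot: [0.194, 0.516, 0.816, 0.172]
contact_force: [1.6, -0.2, -0.1]
gripper_width: 0.181
grasp_force: 43.0
```

```bash
python3 st.py
```

```text
yang 0.282 F [ 1.3 -0.5 -0.9] M [-0.1   0.25  0.26] [-0.25  0.22  0.17] q [ 0.94  0.48 -0.93  2.06  0.71  0.33 -0.02] w 0.181
off [0.0016, 0.0019, 0.0007] ang [0.002, 0.0, -0.0]
```

The torque is climbing (0.05→0.16→0.26), so the clutch is engaging. Continuing in 0.08 rad steps.

Emit:
drive_tool([
  {"gripper": 255,"offset": [0,0,0],"angular": [0,0,0.05]},
  {"gripper": 255,"offset": [0,0,0],"angular": [0,0,0.1]},
])

```text
t: 8.7
eef_pos: [0.585, -0.1276, 0.2223]
tool_rot: [0.187, 0.548, 0.795, 0.18]
contact_force: [1.9, -0.5, 0.7]
gripper_width: 0.181
grasp_force: 43.0
```

```bash
python3 st.py
```

```text
yang 0.203 F [ 1.9 -0.8 -0.3] M [-0.18  0.23  0.36] [-0.37  0.17  0.22] q [ 0.93  0.47 -0.91  2.07  0.69  0.32 -0.07] w 0.181
off [0.0018, 0.0018, 0.0007] ang [0.002, 0.0, -0.0]
```

Emit:
drive_tool([
  {"gripper": 255,"offset": [0,0,0],"angular": [0,0,0.05]},
  {"gripper": 255,"offset": [0,0,0],"angular": [0,0,0.1]},
])

```text
t: 8.9
eef_pos: [0.585, -0.1276, 0.2223]
tool_rot: [0.18, 0.579, 0.773, 0.187]
contact_force: [1.3, -1.5, 0.0]
gripper_width: 0.177
grasp_force: 43.1
```

```bash
python3 st.py
```

```text
yang 0.124 F [ 0.9 -1.7 -0.5] M [-0.15  0.22  0.26] [-0.29  0.17  0.15] q [ 0.91  0.46 -0.89  2.07  0.66  0.31 -0.13] w 0.177
off [0.0019, 0.0017, 0.0007] ang [0.002, -0.0, 0.0]
```

Emit:
drive_tool([
  {"gripper": 255,"offset": [0,0,0],"angular": [0,0,0.05]},
  {"gripper": 255,"offset": [0,0,0],"angular": [0,0,0.1]},
])

```text
t: 9.1
eef_pos: [0.5849, -0.1276, 0.2222]
tool_rot: [0.172, 0.609, 0.75, 0.194]
contact_force: [1.5, -1.4, 1.0]
gripper_width: 0.178
grasp_force: 43.1
```

```bash
python3 st.py
```

```text
yang 0.045 F [ 1.6 -1.6  0.3] M [-0.18  0.21  0.12] [-0.24  0.17  0.02] q [ 0.9   0.46 -0.87  2.07  0.64  0.31 -0.19] w 0.178
off [0.0021, 0.0016, 0.0007] ang [0.001, -0.0, 0.0]
```

Emit:
drive_tool([
  {"gripper": 255,"offset": [0,0,0],"angular": [0,0,0.05]},
  {"gripper": 255,"offset": [0,0,0],"angular": [0,0,0.1]},
])

```text
t: 9.3
eef_pos: [0.5849, -0.1277, 0.2222]
tool_rot: [0.165, 0.638, 0.725, 0.2]
contact_force: [1.4, -0.1, 0.1]
gripper_width: 0.18
grasp_force: 43.1
```

```bash
python3 st.py
```

```text
yang -0.034 F [ 1.2 -0.3 -0.6] M [-0.23  0.29  0.1 ] [-0.29  0.24 -0.02] q [ 0.89  0.45 -0.86  2.07  0.61  0.3  -0.24] w 0.18
off [0.0022, 0.0015, 0.0007] ang [0.001, -0.0, 0.0]
```

Torque peaked at about yang 0.20 and dipped at about 0, so that was the first click. I'll turn about 0.3 rad more for margin.

Emit:
drive_tool([
  {"gripper": 255,"offset": [0,0,0],"angular": [0,0,0.06]},
  {"gripper": 255,"offset": [0,0,0],"angular": [0,0,0.12]},
  {"gripper": 255,"offset": [0,0,0],"angular": [0,0,0.18]},
])

```text
t: 9.6
eef_pos: [0.5848, -0.1277, 0.2221]
tool_rot: [0.15, 0.688, 0.678, 0.211]
contact_force: [0.6, -1.6, 1.2]
gripper_width: 0.181
grasp_force: 43.3
```

```bash
python3 st.py
```

```text
yang -0.175 F [ 0.9 -1.6  0.8] M [-0.2   0.34  0.24] [-0.34  0.28  0.11] q [ 0.86  0.44 -0.82  2.07  0.56  0.29 -0.34] w 0.181
off [0.0024, 0.0013, 0.0007] ang [0.001, -0.0, 0.0]
```

Emit:
drive_tool([
  {"gripper": 255,"offset": [0,0,0],"angular": [0,0,0.06]},
  {"gripper": 255,"offset": [0,0,0],"angular": [0,0,0.12]},
  {"gripper": 255,"offset": [0,0,0],"angular": [0,0,0.18]},
  {"gripper": 255,"offset": [0,0,0],"angular": [0,0,0.18]},
])

```text
t: 10.0
eef_pos: [0.5847, -0.1277, 0.2221]
tool_rot: [0.135, 0.733, 0.629, 0.221]
contact_force: [0.1, -0.7, 1.1]
gripper_width: 0.175
grasp_force: 43.3
```

```bash
python3 st.py
```

```text
yang -0.315 F [ 0.6 -0.7  0.9] M [-0.22  0.4   0.12] [-0.31  0.36 -0.01] q [ 0.84  0.43 -0.79  2.07  0.51  0.28 -0.44] w 0.175
off [0.0026, 0.0011, 0.0007] ang [0.001, -0.0, 0.0]
```

Emit:
drive_tool([
  {"gripper": 120,"offset": [0,0,0],"angular": [0,0,0]},
  {"gripper": 60,"offset": [0,0,0],"angular": [0,0,0]},
  {"gripper": 0,"offset": [0,0,0],"angular": [0,0,0]},
  {"gripper": 0,"offset": [0,0,0],"angular": [0,0,0]},
  {"gripper": 0,"offset": [0,0,-0.01],"angular": [0,0,0]},
])

```text
t: 10.5
eef_pos: [0.5797, -0.128, 0.2301]
tool_rot: [0.134, 0.733, 0.63, 0.221]
contact_force: [0.5, 0.0, 0.9]
gripper_width: 0.994
grasp_force: 0.0
```

Emit:
drive_tool([
  {"gripper": 0,"offset": [0,0,-0.02],"angular": [0,0,0]},
  {"gripper": 0,"offset": [0,0,-0.045],"angular": [0,0,0]},
  {"gripper": 0,"offset": [0,0,-0.07],"angular": [0,0,0]},
  {"gripper": 0,"offset": [0,0,-0.07],"angular": [0,0,0]},
])

```text
t: 10.9
eef_pos: [0.5453, -0.1352, 0.2935]
tool_rot: [0.137, 0.733, 0.629, 0.222]
contact_force: [-0.2, -0.4, -1.3]
gripper_width: 0.996
grasp_force: 0.0
```

Run:
```python
from go import *
import cv2
m=optics.camera_model("wrist"); im=optics.read_camera("wrist"); print(cur()[2]["contact_force"],cur()[2]["gripper_width"])
k=proj(m,arm(p,.075,0,.11,0)).astype(int); print(k)
for n,f in(("nose",arm(p,.146,0,.07,0)),("hinge",arm(p,0,0,.072,0))): print(n,proj(m,f).round())
x0,y0=max(k[0]-120,0),max(k[1]-90,0); print(x0,y0)
cv2.imwrite("pics/w3.png",cv2.resize(im[y0:y0+180,x0:x0+240],None,fx=3,fy=3,interpolation=cv2.INTER_CUBIC))
```

```text
[-0.10364842 -0.21886271 -0.22517892] 1.0004199508343286
[253 208]
nose [181. 215.]
hinge [335. 168.]
133 118
```

View pics/w3.png

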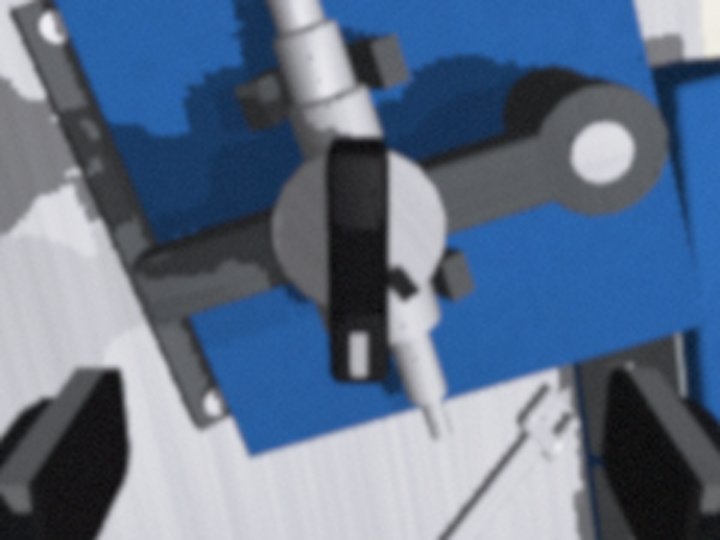

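The wrist view shows the collar rib at (402,283), 67° clockwise from the arm's axis. That puts the screw at its stop (about 1.2 rad). The knob's marked end is at (358,355), about 40° (0.69 rad) past the rib, so one click. The arm is shut, and nothing is touching the robot.

```bash
python3 -c "
from station import bot
print(bot.hand_in())"
```

```text
the job is handed in; nothing more can be done
None
```

I swung the clamp arm to its stop, ran the screw down to its stop and slipped the clutch about 0.69 rad (one click). I then let go of the knob and handed the job in at about 11 s; the hand-in gave no verdict, and I never touched the can, tray or wrench.

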